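# Fetch the lens from under the bench shelf with the reacher

### The job

Take the reacher lying on the bench by its grip and trigger, put its open jaws under the low wire shelf around the post of the round lens (not the cube or the long slit plate beside it), and squeeze the trigger so that the jaws close on the post. Keep squeezing and draw the lens out along the bench, upright, until its post stands about 6 cm in front of the shelf's front edge, then let go so that the jaws open and the reacher is left lying on the bench. Do not touch the lens with the gripper itself, and leave the cube and the slit plate where they are.

Things in the scene. Friction and masses are not known exactly. Their poses are not given: they have to be found in the camera images.
- reacher_grip (a point): Middle of the grip of the reacher (litter-picker type, 0.31 kg, lying on its feet; it may be slid), 30 mm over the bench. x points along the barrel to the jaws, y left, z up. Grip 110 mm long, 10 to 50 mm over the bench, 56 mm across y: black handle's face at y +28, grey trigger plate's face (85 long, 36 high) at y -28. Grip from above, a finger on each face.
- trigger (a joint): Squeeze of the trigger plate towards the handle, m: 0 at rest (jaws open), stop at 0.015. Sprung: starts at 10 N, 12.5 N at 0.010; so a grip under 10 N, or stopped at 53 to 56 mm, holds the tool with open jaws. Closed on a 30 mm post it reads about 0.0087 (grip 47 mm wide); 20 to 30 N is a good squeeze. Squeezing shifts the tool about 5 mm to its right (-y).
- reacher_jaws (a point): Point midway between the jaws, where they should take a post: 230 mm ahead (+x) of reacher_grip, 18 mm over the bench, same axes. The jaws are strips 22 mm high (7 to 29 mm over the bench) from 50 mm behind this point to 23 mm beyond; open they stand 57 mm apart here and 80 mm wide overall at the tips. The head, 62 mm wide, ends 44 mm behind this point.
- lens_post (a point): The lens to fetch: a round lens facing up in a flat round ring 44 mm across and 10 mm thick (42 to 52 mm over the bench), on a round steel post 30 mm in diameter up to 32 mm high; 58 mm high in all, about 0.12 kg, standing under the shelf. This point is on the post's axis, 16 mm over the bench; z is up.
- splitter_post (a point): Bystander under the shelf, the cube: the same 30 mm post carrying a 34 mm square plate and a 28 mm glass cube, 73 mm high in all. Point on the post's axis, 16 mm over the bench.
- slit_post (a point): Bystander under the shelf, the slit plate: the same 30 mm post carrying a flat, long, narrow plate (56 by 17 mm) with a slot, 52 mm high in all. Point on the post's axis, 16 mm over the bench.
- shelf_front (a point): Low fixed wire shelf: point on the bench under the middle of its front edge; x into the gap (roughly to the robot's left), y along the edge. 270 mm deep, 420 long, underside 90 and top 102 mm over the bench, legs (20 mm) at its corners only, instruments (to 195 mm) on its rear half. The optics stand 60 to 80 mm behind the front edge, about 105 apart. The bench before it is clear.
Not all that is in view belongs to the job. Leave any yellow look-alike of the part that bears lens_post alone.

How it is judged:
By the outcome, as a careful person would: the job done as asked, in the order asked, and still so for the second after the job is handed in, with the robot touching nothing.
It also fails if it takes over 43 s, if anything falls off the work surface, if the arm or the gripper's body presses on something with over 40 N, if the wrist force passes 120 N, or if a joint passes its speed limit or range.

### The arm

A 6-joint arm with a two-finger parallel gripper is mounted at the origin on the work surface. World frame = base frame: x ahead of the robot, y to its left, z up, the work surface at z = 0. Lengths are in m, angles in degrees, forces in N, time in s.
With the tool pointing down it reaches from about 0.3 to 0.75 m from the base axis. Payload 8.5 kg.
Tool frame: the origin (TCP) lies between the finger pads; the fingertips stand env.finger_overhang ahead of it and the grasp point (between the pads) lies 2 mm behind it (env.finger_overhang is the distance from the TCP to the fingertips, in m); z points along the fingers, y is the line along which they close (so a half turn about z gives the same grasp; the last joint's range is limited). The gripper opens to 85 mm and grips with 20 to 120 N. Pads are 22 mm wide; open, the fingers measure 114 mm over their backs; the gripper's body (76 mm by 85 mm) begins 54 mm behind the grasp point. The pads swing forward as they close: fully open they stand 13 mm farther back than shut.
Start: joints at [63.467, 21.807, 74.336, -0, 83.858, -12.336], TCP at [0.135, 0.533, 0.227] pointing down, gripper open.
Joint ranges: [-178.18, 178.18], [-50.72, 133.34], [12.68, 142.11], [-81.47, 261.47], [9.98, 163.14], [-165.26, 165.26]. Speed limits (degrees/s): [136.94, 136.94, 180, 180, 180, 180].

### API

Orientations are given as a 3x3 rotation matrix whose columns are the frame's x, y, z axes.
In Python, from rig import env gives the robot as it stands. The module is installed in compiled form; this text tells all that it offers.
- The arm moves only by the tool jog_arm, never from a script. Its arguments are lists of equal length, an entry for each row: "hand": the finger opening in m, from 0 to 0.0854; "travel": the shift along the world's x, y, z in m, a list of three; "yaw": the turn about the world's z in rad. A call has exactly 5 rows; each row shifts and turns the commanded pose from where the row before left it; what a row does not reach is not made up. A row lasts 1/8 s, in which the tool goes at most 62.5 mm and 10.7 degrees, less where a joint would pass 70% of its speed; a pose out of reach is approached as far as the arm can. A call is refused whole if a number of a shift passes 0.0625 or a number of a turn 0.188, either way. A call with a gripper value outside its range is refused whole. The fingers move at their own pace and stop on an object; "grip_force" is the grip in N (left out, the last holds). Time passes only in rows, so rows that do not move let the fingers close, or fill a call up. It gives the time, the measured TCP pose, the force, the opening and the grip force at its end, in the units of the state.
- env.observe(): the state, without advancing time (a new reading comes with each control period).
- env.get_image(name): name is "scene" or "top" or "wrist"; returns the picture (420x560x3 uint8, red, green, blue); there is no depth.
- env.calibration(name): a dict with "fx", "fy", "cx", "cy" (pixels), "position" and "rotation" of the camera in the world; the wrist camera has in their place "hand_eye" (4x4, takes a point from camera to tool coordinates, whose origin is the TCP and whose axes are the flange's). Camera axes: x right, y down, z forward; pixel columns grow to the right and rows downward; lengths in m; the calibration is good to about 2 mm. A picture is of the moment at which its call begins: read the wrist's pose just before it. calibration takes no time and is no camera call.
- env.close_job(): hands the job in; it is judged then, once.
The state is a dict: "time_s": time; "q": joint angles; "qvel": joint speeds; "joint_efforts": joint torques, N m; "position": TCP position; "tool_rot": TCP orientation; "ft_force": force on the tool from outside, world axes, zero at the start; "wrist_torque": the same for the moment, N m; "grip_width": finger opening in m; "gripper_force": force on a finger pad.
Only numpy, scipy, OpenCV 4.12 (cv2) and the standard library are available. Lean on these libraries where they do the work, as an engineer would, in place of code of your own. Each camera call takes 0.05 s, during which the arm holds its last target. There are 200 camera calls.

## Working session

There is one attempt and no reset: what is moved stays moved. The work goes in short steps, Python scripts to look and compute and a tool call to move; the robot and the scene stay as the last step left them, time stands still between calls to the robot, and variables do not carry over. Pictures are saved under pics/ and viewed, at most 10 in all, crops included, and the job is handed in when it is done.

Besides the shell and the picture viewer there is one more tool, called after "Call:" by a JSON object that holds its "method" and its "body". jog_arm: Moves the arm, as the interface text tells. Its arguments: {"type":"object","properties":{"hand":{"type":"array"},"travel":{"type":"array"},"yaw":{"type":"array"},"grip_force":{"type":"number"}},"required":["hand","travel","yaw"]}

```bash
mkdir -p pics; python3 - <<'E'
from rig import env
import cv2,numpy as np
for n in("scene","top"):
    im=env.get_image(n); cv2.imwrite(f"pics/{n}0.png",im[:,:,::-1]); np.save(f"pics/{n}0.npy",im)
    c=env.calibration(n); print(n,c["fx"],c["fy"],c["cx"],c["cy"],np.round(c["position"],3).tolist(),np.round(c["rotation"],3).tolist())
print(env.finger_overhang, env.observe()["tool_rot"], env.observe()["grip_width"],env.observe()["time_s"])
print(env.calibration("wrist"))
E
```

```text
scene 385.71052625448357 385.71052625448357 278.4544601461284 210.68567376841168 [0.942, 0.446, 0.606] [[-0.697, 0.527, -0.486], [0.717, 0.52, -0.464], [0.008, -0.672, -0.74]]
top 523.2813130879853 523.2813130879853 285.1017000437738 211.51285386106244 [0.453, 0.102, 1.125] [[-0.006, -0.994, 0.105], [-1.0, 0.007, 0.012], [-0.013, -0.105, -0.994]]
0.017 [[-9.69461648e-01  2.45242256e-01 -5.90012356e-04]
 [ 2.45242779e-01  9.69461075e-01 -1.09731444e-03]
 [ 3.02886144e-04 -1.20850054e-03 -9.99999224e-01]] 0.08561584708334251 0.1
{'fx': 304.62612740505386, 'fy': 304.62612740505386, 'cx': 286.21808296891595, 'cy': 206.44767117201903, 'hand_eye': array([[ 1.94996721e-05, -9.52861517e-01, -3.03405551e-01,
         7.76341041e-02],
       [ 9.99999952e-01,  1.12654118e-04, -2.89527011e-04,
        -1.74391905e-03],
       [ 3.10059032e-04, -3.03405531e-01,  9.52861474e-01,
        -1.46117537e-01],
       [ 0.00000000e+00,  0.00000000e+00,  0.00000000e+00,
         1.00000000e+00]])}
```

View pics/scene0.png

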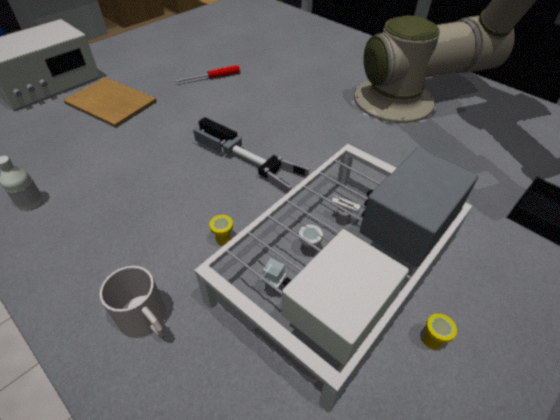

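View pics/top0.png

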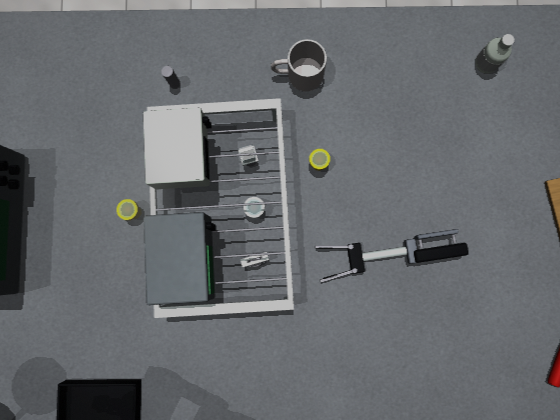

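The two views show the reacher at about (440,250) in the top view, with its jaws pointing left at (335,262). Three optics stand under the shelf in the top view:
- Cube at (248,155).
- Round lens at (254,207). It is the round white disc, so it fits the description.
- Long slit plate at (256,260).

There are also yellow look-alikes at (319,159) and (127,210), which I will leave alone. I'll confirm the lens in an enlarged crop.

```bash
cat > h.py <<'E'
import numpy as np,cv2
from rig import env
def cam(n,s=None):
    c=env.calibration(n)
    if n=="wrist":
        T=np.eye(4);T[:3,:3]=np.array(s["tool_rot"]);T[:3,3]=s["position"];T=T@c["hand_eye"]
        return c,T[:3,3],T[:3,:3]
    return c,np.array(c["position"]),np.array(c["rotation"])
def ray(C,px,z):
    c,p,R=C
    d=R@np.array([(px[0]-c["cx"])/c["fx"],(px[1]-c["cy"])/c["fy"],1])
    return p+d*(z-p[2])/d[2]
E
python3 - <<'E'
from h import *
im=np.load("pics/top0.npy"); C=cam("top")
a=cv2.resize(im[135:280,220:310],None,fx=4,fy=4,interpolation=2)
b=cv2.resize(im[220:300,310:480],None,fx=4,fy=4,interpolation=2)[:, :]
out=np.zeros((580,800,3),np.uint8); out[:580,:360]=a
b=cv2.resize(im[220:300,310:480],(430,202),interpolation=2); out[:202,365:795]=b
s=np.load("pics/scene0.npy"); d=cv2.resize(s[180:300,240:380],(420,360),interpolation=2); out[210:570,365:785]=d
cv2.imwrite("pics/crop1.png",out[:,:,::-1])
hsv=cv2.cvtColor(im,cv2.COLOR_RGB2HSV)
m=((im.max(2)<40)*255).astype(np.uint8); m[:, :405]=0; m[:225]=0; m[275:]=0;m[:,480:]=0
cs,_=cv2.findContours(m,0,2); k=max(cs,key=cv2.contourArea); r=cv2.minAreaRect(k); print("handle",r, ray(C,r[0],.05))
for n,px in dict(cube=(248,155),lens=(254,207),slit=(256,260)).items(): print(n,ray(C,px,.05 if n!="cube" else .07))
for px in [(283,108),(288,208),(292,303)]: print("edge",ray(C,px,.102))
for px in [(317,247),(321,281),(356,258),(440,252),(437,236)]: print("r",px,ray(C,px,.029 if px[0]<400 else .05))
E
```

```text
handle ((440.6122131347656, 252.26292419433594), (13.327249526977539, 53.45449447631836), 81.63410949707031) [ 0.4807404  -0.20174121  0.05      ]
cube [0.68171208 0.19032076 0.07      ]
lens [0.57650701 0.17939803 0.05      ]
slit [0.46728921 0.17525496 0.05      ]
edge [0.77013955 0.11745058 0.102     ]
edge [0.56804123 0.10871224 0.102     ]
edge [0.38354681 0.10218155 0.102     ]
r (317, 247) [0.49385142 0.04916388 0.029     ]
r (321, 281) [0.4233773  0.04173567 0.029     ]
r (356, 258) [ 0.47046785 -0.03170774  0.029     ]
r (440, 252) [ 0.48128314 -0.20051652  0.05      ]
r (437, 236) [ 0.51398706 -0.19560469  0.05      ]
```

View pics/crop1.png

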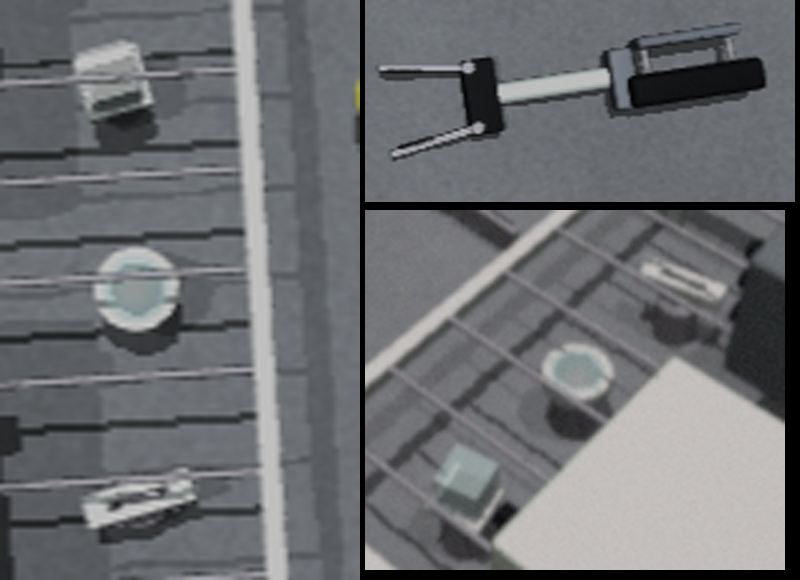

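The enlarged crop shows the round teal disc in a white ring at crop (137,290), which is top-view pixel (254,207). It is the middle optic, between the cube at crop (113,75) and the slit plate at crop (140,495), so this is the lens. The reacher grip is near (0.495, -0.200) with its axis heading about 98.4°, and its trigger plate is on the +x side. I'm moving over the grip.

Call:
{"method": "jog_arm", "body": {"hand": [0.085,0.085,0.085,0.085,0.085], "travel": [[0.024,-0.049,0],[0.024,-0.049,0],[0.024,-0.049,0],[0.024,-0.049,0],[0.024,-0.049,0]], "yaw": [-0.0784,-0.0784,-0.0784,-0.0784,-0.0784], "grip_force": 20}}

```text
time_s: 0.72
position: [0.2552, 0.2866, 0.2269]
tool_rot: [[-0.801, 0.599, -0.0], [0.599, 0.801, -0.0], [-0.0, -0.0, -1.0]]
ft_force: [0.6, 0.2, 0.3]
grip_width: 0.0852
gripper_force: 0.0
```

Call:
{"method": "jog_arm", "body": {"hand": [0.085,0.085,0.085,0.085,0.085], "travel": [[0.024,-0.049,0],[0.024,-0.049,0],[0.024,-0.049,0],[0.024,-0.049,0],[0.024,-0.049,0]], "yaw": [-0.0784,-0.0784,-0.0784,-0.0784,-0.0784]}}

```text
time_s: 1.35
position: [0.3752, 0.0414, 0.227]
tool_rot: [[-0.511, 0.86, 0.0], [0.86, 0.511, 0.0], [0.0, 0.0, -1.0]]
ft_force: [1.2, 1.2, -0.3]
grip_width: 0.0848
gripper_force: 0.0
```

Call:
{"method": "jog_arm", "body": {"hand": [0.085,0.085,0.085,0.085,0.085], "travel": [[0.024,-0.049,-0.01],[0.024,-0.049,-0.01],[0.024,-0.049,-0.01],[0.024,-0.049,-0.01],[0.024,-0.047,-0.01]], "yaw": [-0.0784,-0.0784,-0.0784,-0.0784,-0.0784]}}

```text
time_s: 1.98
position: [0.4953, -0.2016, 0.1764]
tool_rot: [[-0.143, 0.99, -0.0], [0.99, 0.143, 0.0], [0.0, -0.0, -1.0]]
ft_force: [1.0, 0.6, 0.3]
grip_width: 0.0848
gripper_force: 0.0
```

```bash
python3 - <<'E'
from h import *
s=env.observe(); im=env.get_image("wrist"); C=cam("wrist",s)
print(s["position"],np.degrees(np.arctan2(s["tool_rot"][1][1],s["tool_rot"][0][1])),s["q"],np.abs(s["qvel"]).max())
np.save("pics/w1.npy",im); cv2.imwrite("pics/w1.png",im[:,:,::-1])
E
```

```text
[ 0.49530791 -0.20157059  0.17635612] 8.244884925435894 [-3.48395581e+01  2.27624173e+01  8.16756296e+01  4.43292304e-03
  7.55990931e+01 -4.30855409e+01] 40.38301121269412
```

View pics/w1.png

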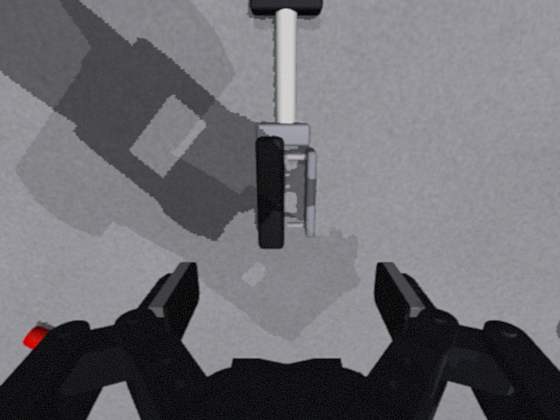

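The wrist view shows the handle at columns 257–284, rows 137–247, and the trigger plate at columns 306–316, rows 150–238. The tool is well aligned with the fingers and vertical in the image.

```bash
python3 - <<'E'
from h import *
s=env.observe(); C=cam("wrist",s)
print(s["position"])
for p in [(286.5,192),(257,192),(316,194),(286,20),(286,120),(270,140),(270,246)]: print(p,ray(C,p,.05 if p[1]>125 else .03))
E
```

```text
[ 0.49715643 -0.2065786   0.17460929]
(286.5, 192) [ 0.49620181 -0.20313849  0.05      ]
(257, 192) [ 0.46935018 -0.20686965  0.05      ]
(316, 194) [ 0.5233668  -0.20128664  0.05      ]
(286, 20) [ 0.47600949 -0.0609179   0.03      ]
(286, 120) [ 0.48707112 -0.14078506  0.03      ]
(270, 140) [ 0.47549346 -0.15866706  0.05      ]
(270, 246) [ 0.48777945 -0.25919325  0.05      ]
```

Call:
{"method": "jog_arm", "body": {"hand": [0.085,0.085,0.085,0.085,0.085], "travel": [[-0.0025,0.0065,-0.04],[0,0,-0.04],[0,0,-0.04],[0,0,-0.024],[0,0,0]], "yaw": [0,0,0,0,0]}}

```text
time_s: 2.65
position: [0.4916, -0.1927, 0.0316]
tool_rot: [[-0.147, 0.989, -0.003], [0.989, 0.147, 0.002], [0.003, -0.003, -1.0]]
ft_force: [0.5, 0.5, 0.0]
grip_width: 0.0849
gripper_force: 0.0
```

```bash
python3 - <<'E'
from h import *
s=env.observe(); im=env.get_image("wrist"); C=cam("wrist",s)
print(s["position"],np.degrees(np.arctan2(s["tool_rot"][1][1],s["tool_rot"][0][1])),s["ft_force"],s["grip_width"])
cv2.imwrite("pics/w2.png",im[:,:,::-1])
E
```

```text
[ 0.4915539  -0.19274862  0.03160425] 8.425277967854232 [0.53138585 0.48738426 0.0172097 ] 0.08494338538068656
```

View pics/w2.png

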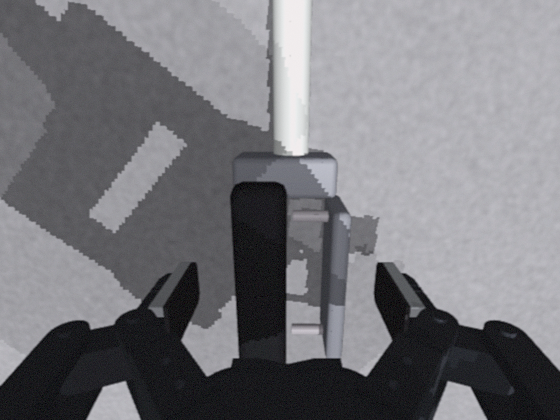

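The fingers straddle the grip, with the handle's left edge at column 233 and the trigger's right edge at column 348. I'll nudge slightly and close to the loose hold width.

Call:
{"method": "jog_arm", "body": {"hand": [0.085,0.07,0.0545,0.0545,0.0545], "travel": [[0.003,-0.006,-0.001],[0,0,0],[0,0,0],[0,0,0],[0,0,0]], "yaw": [0,0,0,0,0]}}

```text
time_s: 3.32
position: [0.4953, -0.1996, 0.0328]
tool_rot: [[-0.147, 0.989, 0.0], [0.989, 0.147, -0.001], [-0.001, 0.0, -1.0]]
ft_force: [-3.8, -1.2, 5.9]
grip_width: 0.0548
gripper_force: 11.6
```

Call:
{"method": "jog_arm", "body": {"hand": [0.0545,0.0545,0.0545,0.0545,0.0545], "travel": [[0,0,0],[0,0,0],[0,0,0],[0,0,0],[0,0,0]], "yaw": [0,0,0,0,0]}}

```text
time_s: 3.95
position: [0.4953, -0.1996, 0.0329]
tool_rot: [[-0.147, 0.989, 0.0], [0.989, 0.147, -0.001], [-0.001, 0.0, -1.0]]
ft_force: [-2.6, -1.3, 5.7]
grip_width: 0.0549
gripper_force: 11.6
```

Call:
{"method": "jog_arm", "body": {"hand": [0.0545,0.0545,0.0545,0.0545,0.0545], "travel": [[0.0096,0.002,0],[0.0096,0.002,0],[0.0096,0.002,0],[0.0096,0.002,0],[0.0096,0.002,0]], "yaw": [-0.0105,-0.0105,-0.0105,-0.0105,-0.0105]}}

```text
time_s: 4.58
position: [0.5426, -0.1896, 0.0329]
tool_rot: [[-0.095, 0.995, -0.002], [0.995, 0.095, -0.001], [-0.001, -0.002, -1.0]]
ft_force: [-6.6, -1.7, 7.9]
grip_width: 0.0546
gripper_force: 13.6
```

Call:
{"method": "jog_arm", "body": {"hand": [0.0545,0.0545,0.0545,0.0545,0.0545], "travel": [[0.0096,0.002,0],[0.0096,0.002,0],[0.0096,0.002,0],[0.0096,0.002,0],[0.0096,0.002,0]], "yaw": [-0.0105,-0.0105,-0.0105,-0.0105,-0.0105]}}

```text
time_s: 5.2
position: [0.5907, -0.1796, 0.0329]
tool_rot: [[-0.043, 0.999, -0.002], [0.999, 0.043, -0.001], [-0.001, -0.002, -1.0]]
ft_force: [-6.2, -2.0, 7.7]
grip_width: 0.0547
gripper_force: 13.4
```

```bash
cat > look.py <<'E'
from h import *
import sys
s=env.observe(); C=cam("top"); im=env.get_image("top")
print(s["time_s"],s["position"],np.degrees(np.arctan2(s["tool_rot"][1][1],s["tool_rot"][0][1])),s["ft_force"],s["grip_width"],s["gripper_force"])
x0,y0,x1,y1=220,130,420,280
cv2.imwrite(sys.argv[1],cv2.resize(im[y0:y1,x0:x1],None,fx=4,fy=4,interpolation=2)[:,:,::-1])
E
python3 look.py pics/t2.png
```

```text
5.2 [ 0.59068174 -0.17962881  0.03285575] 2.4459913873331027 [-6.16516527 -2.04041997  7.67203483] 0.05469217304815142 13.350120037794113
```

View pics/t2.png

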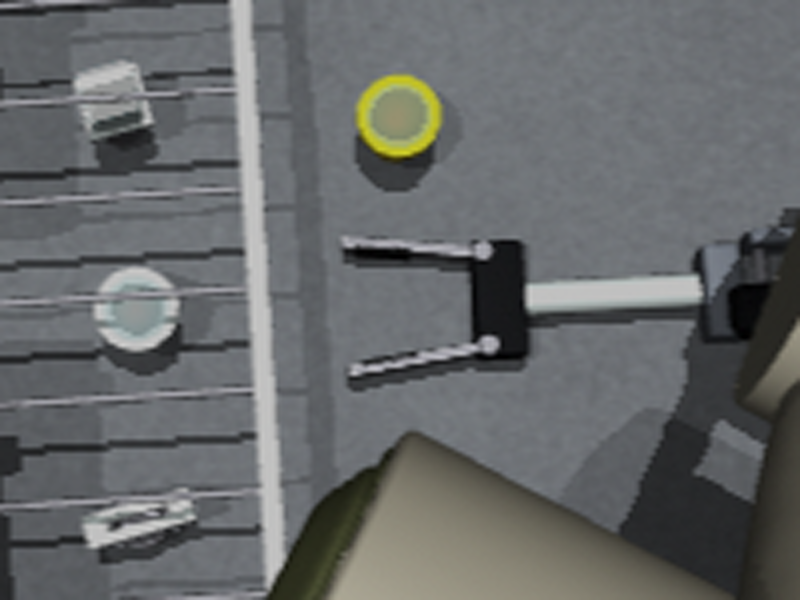

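The top view shows the jaw tips at crop (345,243) and (353,373). The lens is at crop (137,309) and the yellow look-alike, well clear, at (399,116).

```bash
python3 - <<'E'
from h import *
C=cam("top"); f=lambda x,y,z:ray(C,(220+x/4-.4,130+y/4-.4),z)
a,b=f(345,243,.028),f(353,373,.028); print("tips",a,b,(a+b)/2)
print("lens",f(137,309,.052),"yellow",f(399,116,.052))
print("head corners",f(472,242,.03),f(472,357,.03), "barrel",f(527,297,.035),f(698,288,.035))
for y in(150,309,450):
    print("edge",f({150:257,309:267,450:276}[y],y,.102))
E
```

```text
tips [0.61369044 0.07121913 0.028     ] [0.54468132 0.06770957 0.028     ] [0.57918588 0.06946435 0.028     ]
lens [0.57659054 0.17956349 0.052     ] yellow [0.67670421 0.04312175 0.052     ]
head corners [0.61340837 0.0043041  0.03      ] [0.55249839 0.00530384 0.03      ] barrel [ 0.58337423 -0.02352865  0.035     ] [ 0.58745157 -0.11293408  0.035     ]
edge [0.64972955 0.11641776 0.102     ]
edge [0.57034155 0.11194342 0.102     ]
edge [0.5010118 0.1079715 0.102    ]
```

Call:
{"method": "jog_arm", "body": {"hand": [0.0545,0.0545,0.0545,0.0545,0.0545], "travel": [[-0.0005,0.012,0],[-0.0005,0.012,0],[-0.0005,0.012,0],[-0.0005,0.012,0],[-0.0005,0.012,0]], "yaw": [0,0,0,0,0]}}

```text
time_s: 5.88
position: [0.5894, -0.1192, 0.0329]
tool_rot: [[-0.042, 0.999, 0.002], [0.999, 0.042, -0.002], [-0.002, 0.002, -1.0]]
ft_force: [0.0, -5.0, 5.0]
grip_width: 0.0548
gripper_force: 10.4
```

Call:
{"method": "jog_arm", "body": {"hand": [0.0545,0.0545,0.0545,0.0545,0.0545], "travel": [[-0.0005,0.01,0],[-0.0005,0.01,0],[-0.0005,0.01,0],[-0.0005,0.01,0],[-0.0005,0.01,0]], "yaw": [0,0,0,0,0]}}

```text
time_s: 6.5
position: [0.5868, -0.0693, 0.0329]
tool_rot: [[-0.042, 0.999, 0.002], [0.999, 0.042, -0.002], [-0.002, 0.002, -1.0]]
ft_force: [-0.3, -6.5, 5.3]
grip_width: 0.0546
gripper_force: 10.4
```

Call:
{"method": "jog_arm", "body": {"hand": [0.0545,0.0545,0.0545,0.0545,0.0545], "travel": [[0,0.008,0],[0,0.008,0],[0,0.005,0],[0,0,0],[0,0,0]], "yaw": [0,0,0,0,0]}}

```text
time_s: 7.12
position: [0.5867, -0.0478, 0.0329]
tool_rot: [[-0.042, 0.999, 0.002], [0.999, 0.042, -0.0], [-0.0, 0.002, -1.0]]
ft_force: [-0.2, -1.9, 6.3]
grip_width: 0.0548
gripper_force: 10.2
```

```bash
python3 look.py pics/t3.png
```

```text
7.125 [ 0.58670072 -0.04777254  0.03285379] 2.4270113678795022 [-0.17811118 -1.92764417  6.25162653] 0.05476336096527178 10.211349874734879
```

View pics/t3.png

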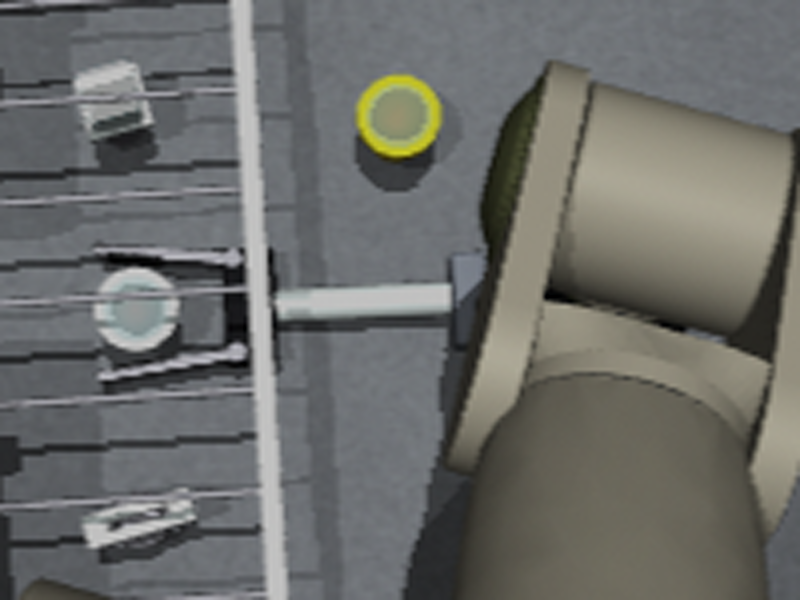

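The jaws straddle the lens: tips at crop (97,250) and (105,378), lens at (137,309). Squeezing now.

Call:
{"method": "jog_arm", "body": {"hand": [0.052,0.049,0.046,0.043,0.042], "travel": [[0,0,0],[0,0,0],[0,0,0],[0,0,0],[0,0,0]], "yaw": [0,0,0,0,0], "grip_force": 25}}

```text
time_s: 7.8
position: [0.5844, -0.048, 0.0339]
tool_rot: [[-0.043, 0.999, -0.004], [0.999, 0.043, -0.001], [-0.0, -0.004, -1.0]]
ft_force: [-11.4, -3.8, 23.4]
grip_width: 0.0463
gripper_force: 22.6
```

Call:
{"method": "jog_arm", "body": {"hand": [0.042,0.042,0.042,0.042,0.042], "travel": [[0,0,0],[0,0,0],[0,0,0],[0,0,0],[0,0,0]], "yaw": [0,0,0,0,0]}}

```text
time_s: 8.43
position: [0.5844, -0.048, 0.0338]
tool_rot: [[-0.043, 0.999, -0.004], [0.999, 0.043, -0.001], [-0.0, -0.004, -1.0]]
ft_force: [-11.8, -2.9, 22.2]
grip_width: 0.0461
gripper_force: 22.6
```

Call:
{"method": "jog_arm", "body": {"hand": [0.042,0.042,0.042,0.042,0.042], "travel": [[0.001,0,0.001],[0.0003,-0.006,0],[0.0004,-0.009,0],[0.0004,-0.009,0],[0.0004,-0.009,0]], "yaw": [0,0,0,0,0]}}

```text
time_s: 9.05
position: [0.5889, -0.0787, 0.0341]
tool_rot: [[-0.043, 0.999, 0.001], [0.999, 0.043, 0.004], [0.004, 0.001, -1.0]]
ft_force: [0.1, 10.4, 11.0]
grip_width: 0.0459
gripper_force: 24.1
```

Call:
{"method": "jog_arm", "body": {"hand": [0.042,0.042,0.042,0.042,0.042], "travel": [[0.0004,-0.009,0],[0.0004,-0.009,0],[0.0004,-0.009,0],[0.0004,-0.009,0],[0.0004,-0.009,0]], "yaw": [0,0,0,0,0]}}

```text
time_s: 9.68
position: [0.591, -0.1235, 0.0341]
tool_rot: [[-0.043, 0.999, 0.001], [0.999, 0.043, 0.004], [0.004, 0.001, -1.0]]
ft_force: [1.3, 10.6, 10.8]
grip_width: 0.0464
gripper_force: 24.1
```

Call:
{"method": "jog_arm", "body": {"hand": [0.042,0.042,0.042,0.042,0.042], "travel": [[0.0004,-0.009,0],[0.0004,-0.009,0],[0.0004,-0.009,0],[0.0003,-0.007,0],[0,0,0]], "yaw": [0,0,0,0,0]}}

```text
time_s: 10.3
position: [0.5926, -0.1583, 0.0341]
tool_rot: [[-0.042, 0.999, 0.001], [0.999, 0.042, 0.002], [0.002, 0.001, -1.0]]
ft_force: [-0.2, 4.6, 10.0]
grip_width: 0.0462
gripper_force: 24.1
```

```bash
python3 look.py pics/t4.png
```

```text
10.3 [ 0.59259921 -0.15832285  0.03408409] 2.434602292203553 [-0.18447498  4.6218403   9.957425  ] 0.046229873872315703 24.110481936950237
```

View pics/t4.png

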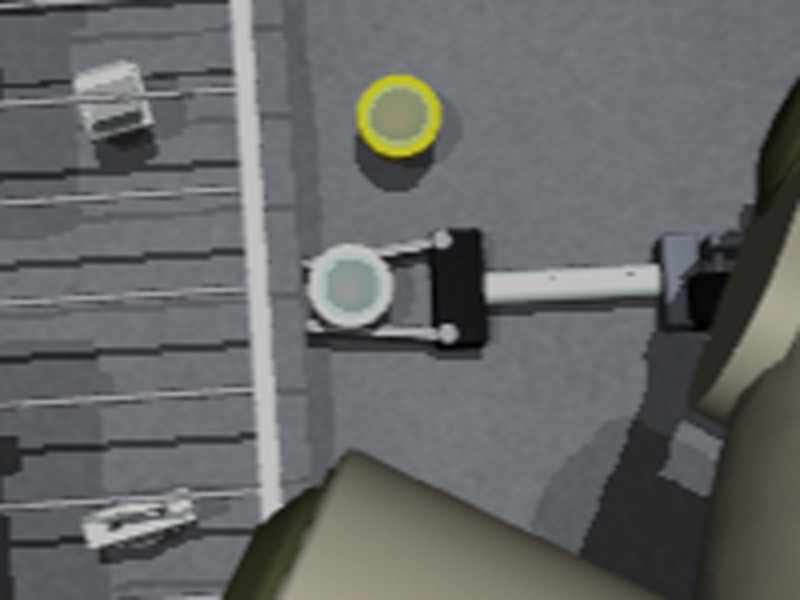

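```bash
python3 - <<'E'
from h import *
C=cam("top"); f=lambda x,y,z:ray(C,(220+x/4-.4,130+y/4-.4),z)
l=f(350,286,.052);e=[f(257,150,.102),f(274,430,.102)]
d=e[1]-e[0];n=np.array([-d[1],d[0]])/np.hypot(*d[:2]);print(l,(l-e[0])[:2]@n)
E
```

```text
[0.5877308  0.06953017 0.052     ] 0.043462491622662226
```

Call:
{"method": "jog_arm", "body": {"hand": [0.042,0.042,0.042,0.042,0.042], "travel": [[0.0002,-0.006,0],[0.0003,-0.007,0],[0.0002,-0.004,0],[0,0,0],[0,0,0]], "yaw": [0,0,0,0,0]}}

```text
time_s: 10.98
position: [0.5933, -0.1749, 0.0341]
tool_rot: [[-0.043, 0.999, 0.001], [0.999, 0.043, 0.003], [0.003, 0.001, -1.0]]
ft_force: [-0.6, 7.4, 10.7]
grip_width: 0.0462
gripper_force: 24.2
```

Call:
{"method": "jog_arm", "body": {"hand": [0.048,0.051,0.054,0.055,0.057], "travel": [[0,0,0],[0,0,0],[0,0,0],[0,0,0],[0,0,0]], "yaw": [0,0,0,0,0]}}

```text
time_s: 11.6
position: [0.5927, -0.1774, 0.0327]
tool_rot: [[-0.042, 0.999, -0.001], [0.999, 0.042, 0.0], [0.0, -0.001, -1.0]]
ft_force: [-0.0, 0.8, -1.3]
grip_width: 0.0568
gripper_force: 0.3
```

Call:
{"method": "jog_arm", "body": {"hand": [0.06,0.07,0.085,0.085,0.085], "travel": [[0,0,0],[0,0,0],[0,0,0],[0,0,0],[0,0,0]], "yaw": [0,0,0,0,0]}}

```text
time_s: 12.22
position: [0.5931, -0.1773, 0.033]
tool_rot: [[-0.042, 0.999, 0.0], [0.999, 0.042, -0.0], [-0.0, 0.0, -1.0]]
ft_force: [0.1, -0.4, -1.2]
grip_width: 0.0852
gripper_force: 0.0
```

```bash
python3 look.py pics/t5.png
```

```text
12.225 [ 0.59309897 -0.17733813  0.03303856] 2.4040439855441735 [ 0.11661963 -0.41970829 -1.21477983] 0.08520952219877784 0.0
```

View pics/t5.png

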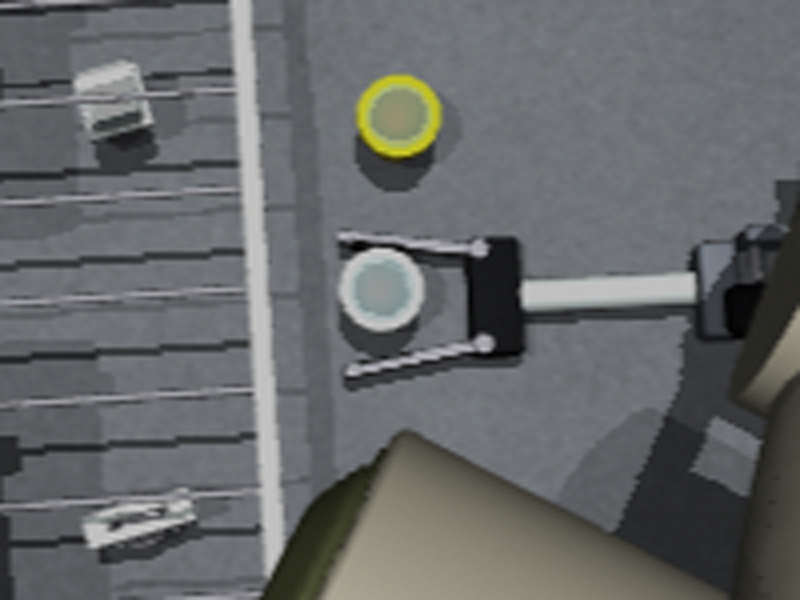

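The jaws are open, and the lens stands upright at crop (381,290), about 59 mm in front of the edge. The cube and the slit plate are at the same pixels as before. Lifting clear.

Call:
{"method": "jog_arm", "body": {"hand": [0.085,0.085,0.085,0.085,0.085], "travel": [[0,0,0.02],[0,0,0.04],[0,0,0.05],[0,0,0.04],[0,0,0]], "yaw": [0,0,0,0,0]}}

```text
time_s: 12.9
position: [0.5942, -0.1778, 0.1865]
tool_rot: [[-0.042, 0.999, 0.006], [0.999, 0.042, -0.003], [-0.003, 0.006, -1.0]]
ft_force: [-0.6, 0.3, -0.4]
grip_width: 0.085
gripper_force: 0.0
```

Call:
{"method": "jog_arm", "body": {"hand": [0.085,0.085,0.085,0.085,0.085], "travel": [[0,0,0],[0,0,0],[0,0,0],[0,0,0],[0,0,0]], "yaw": [0,0,0,0,0]}}

```text
time_s: 13.52
position: [0.5931, -0.1773, 0.1829]
tool_rot: [[-0.042, 0.999, -0.0], [0.999, 0.042, 0.0], [0.0, -0.0, -1.0]]
ft_force: [-0.8, -0.1, 0.6]
grip_width: 0.0848
gripper_force: 0.0
```

```bash
python3 look.py pics/t6.png
```

```text
13.525 [ 0.59308265 -0.1773071   0.18285591] 2.4081928170181817 [-0.77059356 -0.12682129  0.55124193] 0.0848041827636262 0.0
```

View pics/t6.png

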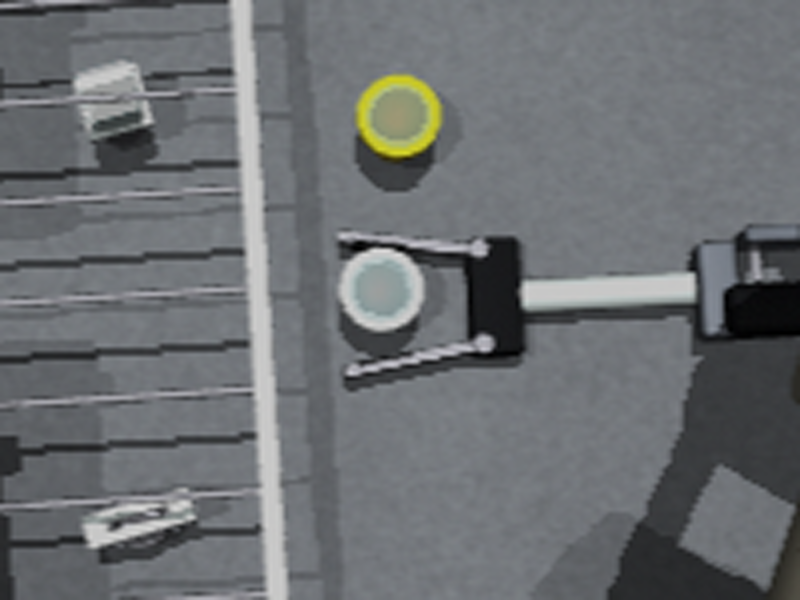

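The lens is still upright at crop (381,290) between the open jaws. The reacher lies on the bench, the gripper is clear, and the bystanders have not moved.

```bash
python3 -c "
from rig import env
print(env.close_job())"
```

```text
the job is handed in; nothing more can be done
None
```

The lens now stands upright about 6 cm in front of the shelf (59 mm by the top camera), with the reacher lying on the bench, its jaws open, and the cube and slit plate unmoved; I handed the job in at about 13.5 s.

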